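Tip a rail bracket over, feed it into the bench press and set its rivet

TASK

Tip the metal angle bracket over its corner, away from its short leg, so that its long leg lies flat in the bed's channel with the rivet head facing up, and slide it along the channel until it meets the end stop under the press. Then press the lever down until the rivet is driven flush and you feel the lever come up firmly against its stop, without forcing it, and ease the lever back up to its rest instead of letting it fly. Leave the bracket lying against the stop, and leave the card terminal, the stapler and the tin where they are.

Things in the scene. Friction and masses are not known exactly. Their poses are not given: they have to be found in the camera images.
- press: Fixed grey bench rivet press; origin on the counter straight below the ram, z up. Base 12 mm thick: x -52 to 52, y -268 to 44 mm. Two cheeks (x 78 to 122, y within 30, up to z 94) hold the lever's pivot, along y at x 100, z 75. The lever (20 wide, 22 deep) reaches towards -x to a cross grip; the ram, a 24 mm round-ended plunger, hangs 100 mm from the pivot, ending 35 mm below the lever's middle.
- lever (a joint): Lever angle, rad: 0 = up at rest (rises 0.36 rad towards the grip), grows as the grip goes down; level at 0.36. A spring returns it (2.5 to 5 N at the grip at rest, 5 to 9 N level); it flies up if let go. Driving the rivet adds 6 N. Flush, it stops dead at 0.35 to 0.43. Bear on the grip there, if only for a moment, with 8 N or more above the spring (ram over 15 N), never 45 N (ram over 100 N).
- grip (a point): Centre of the lever's rubber cross grip: a bar 20 mm in diameter (23 mm at its end collars), 88 mm long along the press's y, 220 mm from the pivot. It moves with the lever: at rest about x -106, z 152 mm in the press's frame; level at x -120, z 75.
- bed: Fixed dark steel feed bed on the press's base; origin on its running surface below the ram, axes as the press's. Surface x -42 to 42, y -260 to 36 mm, set 27 to 33 mm over the counter (differs). Rails 6 mm high on both sides leave a channel 65 mm wide along y; the end stop (face at y = 25 mm) stands 12 mm over the surface. The bracket is fed from -y towards +y.
- bracket: Loose aluminium angle, 60 wide, 7 thick, 0.2 to 0.4 kg. Origin: outer corner edge, mid width; x along that edge (the bed's x). Short leg 70 mm along -y, flat at the start; long leg 110 mm along z, upright, rivet on its inner (-y) face. Tipped right: z along the bed's +y, y down, short leg upright. Pushed 60 mm up on the inner face it tips without sliding and falls after 0.4 rad.
- rivet_head (a point): Middle of the end face of the rivet, a steel stud 16 mm in diameter that stands 6 mm proud of the long leg's inner face, 85 mm from the bracket's outer corner and mid width. With the long leg flat and against the end stop it lies straight below the ram.
- rivet (a joint): How far the rivet is driven in: 0 = 6 mm proud, 0.006 m = flush (its limit). It takes about 14 N at the ram and stays where it is pushed.
- die (a point): Fixed point of the press straight below the ram, 37 mm over the counter, where the rivet must lie.
- terminal: Bystander: black card terminal 173x80x43 mm, loose, left of the press; origin under its centre.
- stapler: Bystander: desk stapler 155x36x50 mm, loose, at the counter's front edge on the right; origin under its centre.
- button_tin: Bystander: round green-grey tin 70 mm across, 46 mm high, loose, far right, in front; origin under its centre.

How it is judged:
By the outcome, as a careful person would: the job done as asked, in the order asked, and still so for the second after the job is handed in, with the robot touching nothing.
It also fails if it takes over 61 s, if anything falls off the work surface, if the arm or the gripper's body presses on something with over 40 N, if the wrist force passes 120 N, or if a joint passes its speed limit or range.

ROBOT

A 7-joint arm with a two-finger parallel gripper is mounted at the origin on a cart in front of the work surface, level with it; the furniture and walls round the work are solid. World frame = base frame: x ahead of the robot, y to its left, z up, the work surface at z = 0. Lengths are in m, angles in rad, forces in N, time in s.
With the tool pointing down it reaches from about 0.425 to 0.95 m from the base axis. Payload 4.7 kg.
Tool frame: the origin (TCP) lies at the centre of the arm's flange, where the gripper is bolted on; the fingertips stand 173 mm ahead of it and the grasp point (between the pads) lies 155 mm ahead of it; z points along the fingers, y is the direction in which the jaws open and shut (so a half turn about z gives the same grasp; the last joint's range is limited). The gripper opens to 85 mm and grips with 20 to 120 N. Pads are 22 mm wide; open, the fingers measure 114 mm over their backs; the gripper's body (76 mm by 85 mm) begins 54 mm behind the grasp point. The pads swing forward as they close: fully open they stand 13 mm farther back than shut.
Start: joints at [-1.227, 0.469, -0.049, 1.532, 0.024, 1.141, -0.082], TCP at [0.246, 0.629, 0.405] pointing down, gripper open.
Joint ranges: [-2.59, 2.59], [-0.33, 1.99], [-1.39, 1.29], [0.1, 2.45], [-1.04, 4.18], [0.21, 1.99], [-2.66, 2.66]. Speed limits (rad/s): [2.57, 2.57, 3.14, 3.14, 3.14, 3.14, 3.14].

INTERFACE

Orientations are given as a unit quaternion [x, y, z, w].
In Python, from bench import * gives the robot as it stands.
- The arm moves only by the shell command python3 -m pendant 'ROWS' [FORCE]. ROWS is JSON, a list of rows, each a list of 3 entries, a list of its own where there are three numbers: the shift along the tool's x, y, z in cm, then the turn, a rotation vector about the tool's x, y, z in degrees, then the closure in counts, from 0 (fully open) to 255 (shut). A call has 1 to 12 rows; each row is the pose to reach, as a shift and turn from the pose commanded when the call began, along the tool's axes at that moment; what a row does not reach only later rows make up. A row lasts 1/8 s, in which the tool goes at most 62.5 mm and 10.7 degrees, less where a joint would pass 70% of its speed; a pose out of reach is approached as far as the arm can. A call with a gripper value outside its range is refused whole. The fingers move at their own pace and stop on an object; FORCE is the grip in N (left out, the last holds). Time passes only in rows, so rows that repeat a pose let the fingers close. It gives the time, the measured TCP pose, the force and the opening at its end, in the units of the state.
- sense(): the state, without advancing time (a new reading comes with each control period).
- camera(name): name is "scene" or "top" or "wrist"; returns (picture, depth): 400x640x3 uint8, red, green, blue; 400x640 float32, m along the optical axis (not along the pixel's ray), 0 where there is no reading.
- get_calibration(name): a dict with "fx", "fy", "cx", "cy" (pixels), "dist_coeffs" ([k1, k2, p1, p2, k3] as OpenCV has them; the pictures are not rectified), "camera_from_world" (4x4, takes a point from world to camera coordinates). Camera axes: x right, y up, looking along -z (the intrinsics and any distortion apply to the point x, -y, -z); pixel columns grow to the right and rows downward; lengths in m; the calibration is good to about 2 mm. A picture is of the moment at which its call begins: read the wrist's pose just before it. get_calibration takes no time and is no camera call; for the wrist camera it gives the pose at the moment of the call.
- job_done(): hands the job in, once; it reports no verdict.
The state is a dict: "time_s": time; "joint_positions": joint angles; "joint_vel": joint speeds; "joint_efforts": joint torques, N m; "tool_pos": TCP position; "eef_rot": TCP orientation; "contact_force": force on the tool from outside, world axes, zero at the start; "wrist_torque": the same for the moment, N m; "opening": finger opening in m.
Only numpy, scipy, OpenCV 4.12 (cv2) and the standard library are available. Lean on these libraries where they do the work, as an engineer would, in place of code of your own. Each camera call takes 0.05 s, during which the arm holds its last target.

## Working session

There is one attempt and no reset: what is moved stays moved. The work goes in short steps, Python scripts to look and compute and a shell command to move; the robot and the scene stay as the last step left them, time stands still between calls to the robot, and variables do not carry over. Pictures are saved under pics/ and viewed, and the job is handed in when it is done.

```bash
mkdir -p pics; ls; python3 - <<'E'
from bench import *
import cv2,numpy as np
s=sense()
print({k:np.round(v,3).tolist() for k,v in s.items()})
for n in ["scene","top"]:
    p,d=camera(n); cv2.imwrite(f"pics/{n}0.png",p[:,:,::-1]); np.save(f"pics/{n}0.npy",d); c=get_calibration(n); print(n,{k:np.round(v,4).tolist() if k!='x' else 0 for k,v in c.items()})
E
```

```text
pics
{'time_s': 0.0, 'joint_positions': [-1.227, 0.469, -0.049, 1.534, 0.024, 1.141, -0.082], 'joint_vel': [-0.001, 0.001, 0.001, -0.001, -0.001, -0.001, 0.002], 'joint_efforts': [-0.0, -51.029, -0.047, -23.771, 0.011, 0.007, -0.0], 'tool_pos': [0.246, 0.628, 0.404], 'eef_rot': [0.185, 0.983, -0.001, -0.0], 'contact_force': [-0.32, 0.437, -0.498], 'wrist_torque': [-0.006, -0.015, -0.013], 'opening': 0.086}
scene {'fx': 363.5488, 'fy': 363.5488, 'cx': 322.9337, 'cy': 198.9759, 'dist_coeffs': [-0.063, 0.0, 0.0, 0.0, 0.0], 'camera_from_world': [[0.648, -0.7615, 0.0114, -0.3979], [0.5944, 0.5151, 0.6175, -0.3454], [-0.4762, -0.3934, 0.7865, -0.7775], [0.0, 0.0, 0.0, 1.0]]}
top {'fx': 404.4588, 'fy': 404.4588, 'cx': 317.6248, 'cy': 201.0305, 'dist_coeffs': [-0.0038, 0.0, 0.0, 0.0, 0.0], 'camera_from_world': [[0.0022, -0.9996, -0.0297, -0.0474], [0.9845, -0.0031, 0.1755, -0.5578], [-0.1755, -0.0297, 0.984, -1.0298], [0.0, 0.0, 0.0, 1.0]]}
```

View pics/scene0.png

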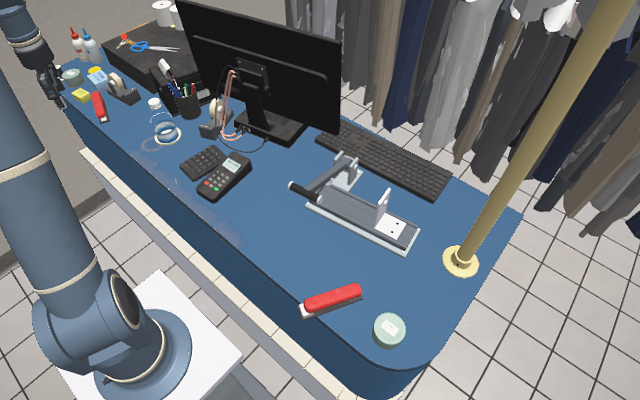

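View pics/top0.png

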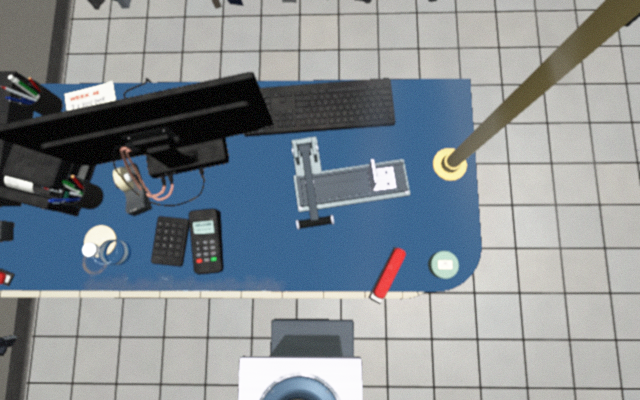

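```bash
cat > h.py <<'E'
import cv2,numpy as np
from bench import *
def pts(name,uv,depth=None,z=None,c=None):
    """rays -> world points by plane height z or by depth"""
    c=c or get_calibration(name)
    K=np.array([[c['fx'],0,c['cx']],[0,c['fy'],c['cy']],[0,0,1]])
    uv=np.array(uv,float).reshape(-1,1,2)
    n=cv2.undistortPoints(uv,K,np.array(c['dist_coeffs'])).reshape(-1,2)
    d=np.c_[n[:,0],-n[:,1],-np.ones(len(n))]
    T=np.linalg.inv(np.array(c['camera_from_world'])); o=T[:3,3]; w=d@T[:3,:3].T
    if z is not None: t=(np.asarray(z)-o[2])/w[:,2]
    else: t=np.array([depth[int(round(v)),int(round(u))] for u,v in uv.reshape(-1,2)])
    return o+w*np.reshape(t,(-1,1))
def cloud(name,d,c=None):
    v,u=np.mgrid[0:d.shape[0],0:d.shape[1]]
    c=c or get_calibration(name)
    K=np.array([[c['fx'],0,c['cx']],[0,c['fy'],c['cy']],[0,0,1]])
    n=cv2.undistortPoints(np.c_[u.ravel(),v.ravel()].astype(float).reshape(-1,1,2),K,np.array(c['dist_coeffs'])).reshape(-1,2)
    dd=np.c_[n[:,0],-n[:,1],-np.ones(len(n))]*d.reshape(-1,1)
    T=np.linalg.inv(np.array(c['camera_from_world']))
    return (dd@T[:3,:3].T+T[:3,3]).reshape(*d.shape,3)
E
python3 - <<'E'
import cv2
a=cv2.imread("pics/top0.png")[125:235,280:425]; cv2.imwrite("pics/top0c.png",cv2.resize(a,None,fx=5,fy=5,interpolation=cv2.INTER_CUBIC))
a=cv2.imread("pics/scene0.png")[140:260,280:430]; cv2.imwrite("pics/scene0c.png",cv2.resize(a,None,fx=5,fy=5,interpolation=cv2.INTER_CUBIC))
E
```

```text
(no output)
```

View pics/top0c.png

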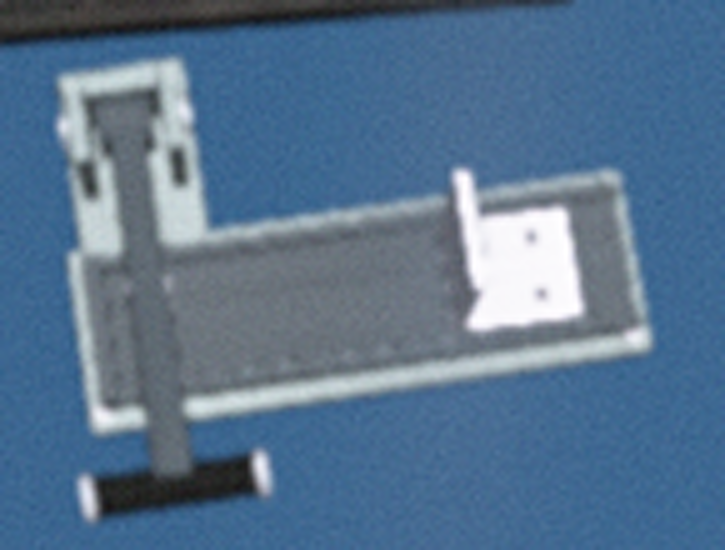

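View pics/scene0c.png

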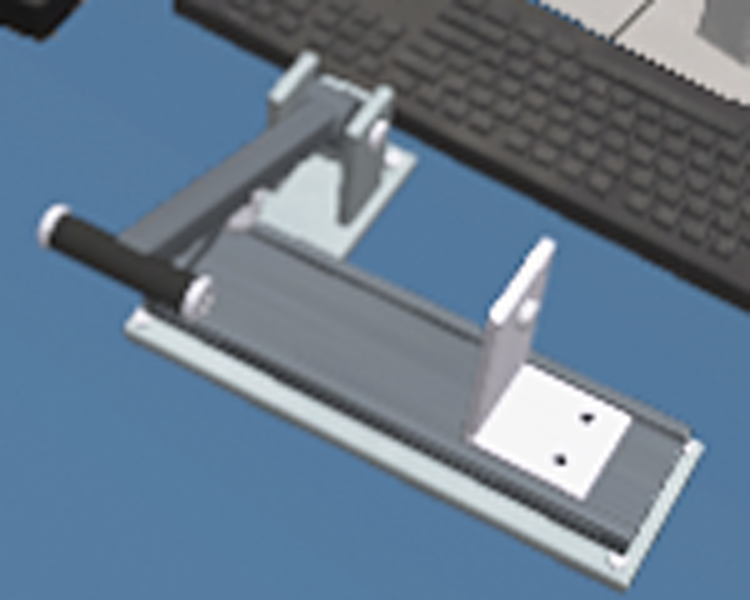

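```bash
python3 - <<'E'
from h import *
d=np.load("pics/top0.npy"); ds=np.load("pics/scene0.npy")
f=lambda x,y:(280+x/5,125+y/5); g=lambda x,y:(280+x/5,140+y/5)
np.set_printoptions(precision=4,suppress=True)
B=pts("top",[f(95,430),f(650,348),f(617,172),f(70,252)],z=0.012); print("base LF RF RB LB\n",B)
S=pts("scene",[g(130,320),g(628,582),g(700,445)],z=0.012); print("scene LF RF RB\n",S)
print("grip ends top z.163",pts("top",[f(90,497),f(262,472)],z=0.152), "scene",pts("scene",[g(57,228),g(200,297)],z=0.152))
print("bracket short leg corners z .037",pts("top",[f(582,318),f(567,208),f(470,328)],z=0.037))
print(pts("scene",[g(585,498),g(630,412),g(475,438)],z=0.037))
print("long leg top z .14",pts("top",[f(460,172),f(478,325)],z=0.14))
print("depth", d[180,350],pts("top",[(340,185),(350,180)],depth=d), pts("top",[(385,180),(390,185)],depth=d))
C=cloud("top",d)
P=cloud("scene",ds)
E
```

```text
base LF RF RB LB
 [[ 0.5366  0.0047  0.012 ]
 [ 0.5814 -0.3004  0.012 ]
 [ 0.6816 -0.2859  0.012 ]
 [ 0.6373  0.0197  0.012 ]]
scene LF RF RB
 [[ 0.5426  0.0023  0.012 ]
 [ 0.584  -0.3034  0.012 ]
 [ 0.6811 -0.2877  0.012 ]]
grip ends top z.163 [[ 0.4828 -0.004   0.152 ]
 [ 0.4947 -0.0861  0.152 ]] scene [[ 0.4842 -0.0072  0.152 ]
 [ 0.4974 -0.0878  0.152 ]]
bracket short leg corners z .037 [[ 0.5932 -0.2596  0.037 ]
 [ 0.6544 -0.2534  0.037 ]
 [ 0.5879 -0.1993  0.037 ]]
[[ 0.5961 -0.2639  0.037 ]
 [ 0.6568 -0.2526  0.037 ]
 [ 0.5893 -0.1995  0.037 ]]
long leg top z .14 [[ 0.6456 -0.1846  0.14  ]
 [ 0.5683 -0.1917  0.14  ]]
depth 1.1047461 [[ 0.6052 -0.108   0.0307]
 [ 0.6191 -0.1354  0.0302]] [[ 0.6175 -0.2299  0.0352]
 [ 0.6036 -0.243   0.0352]]
```

```bash
python3 -m pendant '[[[-3,-3,0],[0,0,5],165],[[-7,-7,0],[0,0,10],165],[[-11,-11,0],[0,0,15],165],[[-15,-15,0],[0,0,20],165],[[-19,-19,0],[0,0,25],165],[[-23,-23,0],[0,0,30],165],[[-27,-27,0],[0,0,35],165],[[-31,-31,0],[0,0,40],165],[[-35,-35,0],[0,0,45],165],[[-39,-39,0],[0,0,50],165],[[-43,-43,0],[0,0,55],165],[[-47,-47,0],[0,0,60.5],165]]' 30
cat > st.py <<'E'
from h import *
from scipy.spatial.transform import Rotation as R
def press(p):
    y=np.deg2rad(8.2); c,s=np.cos(y),np.sin(y); d=np.asarray(p)[...,:2]-[.5932,-.0297]
    return np.stack([d[...,0]*c+d[...,1]*s,-d[...,0]*s+d[...,1]*c,np.asarray(p)[...,2]],-1)
if __name__=="__main__":
    s=sense(); M=R.from_quat(s['eef_rot']).as_matrix(); np.set_printoptions(precision=4,suppress=True)
    t=np.array(s['tool_pos'])+M[:,2]*.173
    print(s['time_s'],"tcp",np.array(s['tool_pos']),"tip press",press(t)*1000,"yaw tool x vs press y",np.rad2deg(np.arctan2(M[1,0],M[0,0]))-98.2,"tilt",M[:2,2],"F",np.array(s['contact_force']),s['opening'])
E
python3 st.py
```

```text
time_s: 1.6
tool_pos: [0.5126, 0.0181, 0.4046]
eef_rot: [0.656, 0.755, 0.0, -0.0]
contact_force: [1.9, 1.0, -0.3]
opening: 0.0304
1.6 tcp [0.5126 0.0181 0.4046] tip press [-72.9278  58.8387 231.6048] yaw tool x vs press y -0.2183757353843987 tilt [-0.      0.0003] F [ 1.9395  1.0029 -0.2829] 0.030445553144740487
```

```bash
python3 -m pendant '[[[-5,1.5,0],[0,0,0.2],165],[[-10,3,0],[0,0,0.2],165],[[-15,4.5,0],[0,0,0.2],165],[[-20,6,0],[0,0,0.2],165],[[-25.2,7.2,0],[0,0,0.2],165],[[-25.2,7.2,0],[0,0,0.2],165],[[-25.2,7.2,0],[0,0,0.2],165]]'
python3 st.py; python3 - <<'E'
from h import *
c=get_calibration("wrist"); p,d=camera("wrist"); cv2.imwrite("pics/w1.png",p[:,:,::-1]); np.save("pics/w1.npy",d)
import pickle; pickle.dump(c,open("pics/w1.pkl","wb"))
E
```

```text
time_s: 2.48
tool_pos: [0.6192, -0.219, 0.4039]
eef_rot: [0.656, 0.754, -0.0, -0.001]
contact_force: [0.8, 0.7, -0.1]
opening: 0.0302
2.475 tcp [ 0.6192 -0.219   0.4039] tip press [  -1.4791 -190.8406  230.9041] yaw tool x vs press y -0.25523800908307237 tilt [-0.0014  0.0012] F [ 0.7965  0.6552 -0.09  ] 0.030188288050276853
```

View pics/w1.png

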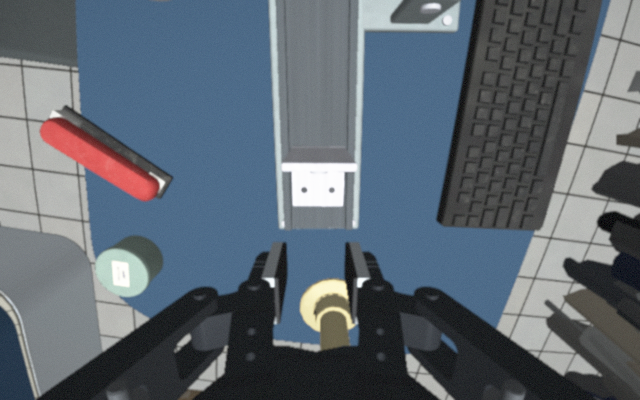

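```bash
python3 - <<'E'
from st import *; import pickle
np.set_printoptions(precision=1,suppress=True)
c=pickle.load(open("pics/w1.pkl","rb")); d=np.load("pics/w1.npy")
print("top edge inner",press(pts("wrist",[(283,171),(355,171)],z=.14,c=c))*1e3)
print("top edge outer",press(pts("wrist",[(283,164),(355,164)],z=.14,c=c))*1e3)
print("short end",press(pts("wrist",[(292,206),(343,206)],z=.037,c=c))*1e3)
print("base end corners",press(pts("wrist",[(278,228),(357,228)],z=.03,c=c))*1e3)
for q in [(300,195),(335,195),(300,130),(320,100),(340,50),(320,168),(295,168)]: print(q,press(pts("wrist",[q],depth=d,c=c))*1e3)
E
```

```text
top edge inner [[ -25.6 -162.4  140. ]
 [  31.3 -162.6  140. ]]
top edge outer [[ -25.4 -156.8  140. ]
 [  31.1 -157.   140. ]]
short end [[ -27.9 -225.7   37. ]
 [  32.1 -225.9   37. ]]
base end corners [[ -46.6 -256.5   30. ]
 [  50.7 -256.9   30. ]]
(300, 195) [[ -18.3 -212.6   35.9]]
(335, 195) [[  22.4 -212.    38.3]]
(300, 130) [[ -17.2 -138.6   30.5]]
(320, 100) [[   5.2 -106.6   30.1]]
(340, 50) [[ 26.2 -56.1  29.7]]
(320, 168) [[   3.6 -160.2  139.9]]
(295, 168) [[ -16.1 -160.2  139. ]]
```

```bash
python3 -m pendant '[[[0,0.1,3.5],[0,0,0],165],[[0,0.3,7],[0,0,0],165],[[0,0.3,10.5],[0,0,0],165],[[0,0.3,14],[0,0,0],165],[[0,0.3,14],[0,0,0],165],[[0,0.3,14],[0,0,0],165]]'
python3 st.py
```

```text
time_s: 3.28
tool_pos: [0.6229, -0.2184, 0.2662]
eef_rot: [0.656, 0.755, 0.001, 0.001]
contact_force: [0.9, -0.9, 0.5]
opening: 0.0304
3.275 tcp [ 0.6229 -0.2184  0.2662] tip press [   2.8565 -191.0764   93.1915] yaw tool x vs press y -0.18108092948506282 tilt [ 0.0021 -0.0002] F [ 0.854  -0.8507  0.4699] 0.030360852042748757
```

```bash
python3 -m pendant '[[[0.5,0,0],[0,0,0],165],[[1,0,0],[0,0,0],165],[[1.3,0,0],[0,0,0],165],[[1.6,0,0],[0,0,0],165],[[1.9,0,0],[0,0,0],165],[[2.2,0,0],[0,0,0],165],[[2.5,0,0],[0,0,0],165],[[2.8,0,0],[0,0,0],165],[[3.1,0,0],[0,0,0],165],[[3.1,0,0],[0,0,0],165]]'
python3 st.py;python3 - <<'E'
from h import *
p,d=camera("scene"); cv2.imwrite("pics/s2.png",cv2.resize(p[120:270,270:450,::-1],None,fx=4,fy=4,interpolation=cv2.INTER_CUBIC))
E
```

```text
time_s: 4.53
tool_pos: [0.618, -0.1879, 0.2645]
eef_rot: [0.656, 0.755, 0.0, -0.0]
contact_force: [-0.7, -0.1, 0.3]
opening: 0.0302
4.525 tcp [ 0.618  -0.1879  0.2645] tip press [   1.9106 -160.0546   91.5279] yaw tool x vs press y -0.22501851426603992 tilt [-0.0004  0.0004] F [-0.692  -0.1007  0.2715] 0.030235899674648566
```

View pics/s2.png

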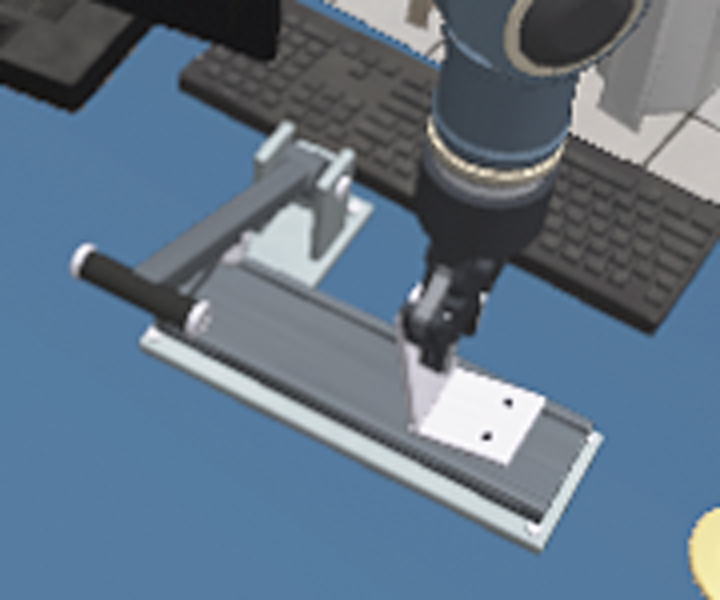

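The bracket's long leg (crop ~(410,360)) leans on the fingers, short leg lifting, no sliding. Continue.

```bash
python3 -m pendant '[[[0.3,0,0],[0,0,0],165],[[0.6,0,0],[0,0,0],165],[[0.8,0,0],[0,0,0],165],[[1.0,0,0],[0,0,0],165],[[1.2,0,0],[0,0,0],165],[[1.4,0,0],[0,0,0],165],[[1.4,0,0],[0,0,0],165],[[1.4,0,0],[0,0,0],165]]'
python3 st.py;python3 - <<'E'
from h import *
p,d=camera("scene"); cv2.imwrite("pics/s3.png",cv2.resize(p[120:270,270:450,::-1],None,fx=4,fy=4,interpolation=cv2.INTER_CUBIC))
E
```

```text
time_s: 5.58
tool_pos: [0.616, -0.1746, 0.2647]
eef_rot: [0.656, 0.754, -0.0, -0.0]
contact_force: [-0.3, -0.5, 0.3]
opening: 0.0298
5.575 tcp [ 0.616  -0.1746  0.2647] tip press [   1.9464 -146.633    91.6521] yaw tool x vs press y -0.2634583142661171 tilt [-0.  0.] F [-0.3153 -0.5226  0.3019] 0.029820598503234794
```

View pics/s3.png

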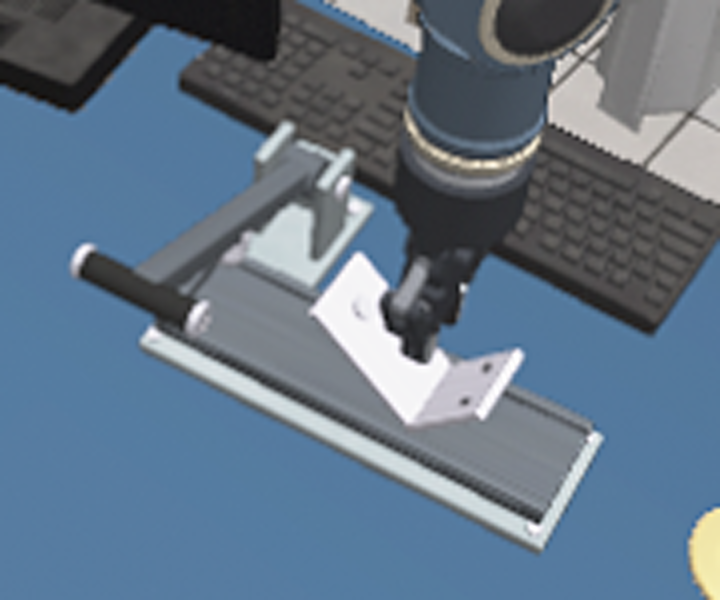

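```bash
python3 -m pendant '[[[0,0,0],[0,0,0],165],[[0,0,0],[0,0,0],165],[[0,0,0],[0,0,0],165]]'
python3 st.py;python3 - <<'E'
from h import *
p,d=camera("scene"); cv2.imwrite("pics/s4.png",cv2.resize(p[120:270,270:450,::-1],None,fx=4,fy=4,interpolation=cv2.INTER_CUBIC))
E
```

```text
time_s: 6.0
tool_pos: [0.616, -0.1744, 0.2645]
eef_rot: [0.656, 0.754, -0.0, -0.0]
contact_force: [-1.1, 1.3, -0.3]
opening: 0.0298
6.0 tcp [ 0.616  -0.1744  0.2645] tip press [   1.8897 -146.3824   91.5032] yaw tool x vs press y -0.2502099065867469 tilt [-0.0004  0.0003] F [-1.0793  1.3454 -0.3402] 0.02983421457423154
```

View pics/s4.png

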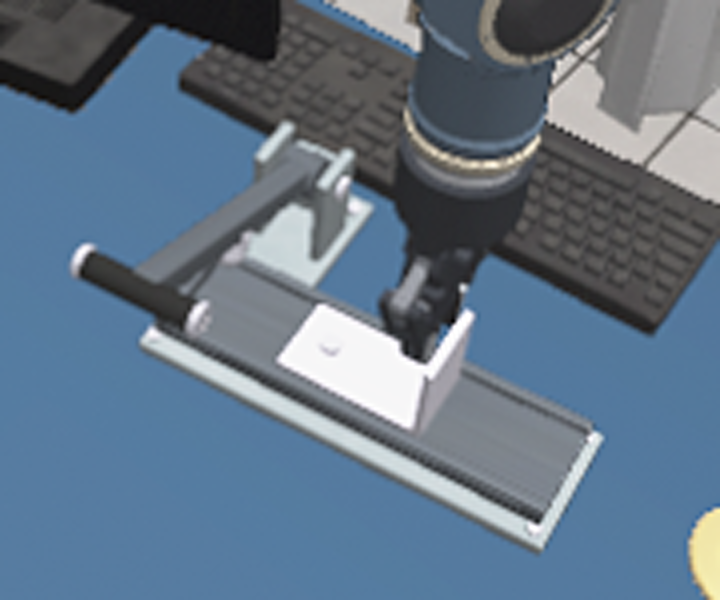

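```bash
python3 -m pendant '[[[0.4,0,0],[0,0,0],165],[[0.8,0,0],[0,0,0],165],[[1.2,0,0],[0,0,0],165],[[1.5,0,0],[0,0,0],165],[[1.5,0,-2.5],[0,0,0],165],[[1.5,0,-6],[0,0,0],165],[[1.2,0,-7.5],[0,0,0],165],[[-2,0,-7.5],[0,0,0],165],[[-5,0,-7.5],[0,0,0],165],[[-5.5,0,-7.5],[0,0,0],165],[[-5.5,0,-7.5],[0,0,0],165]]'
python3 st.py;python3 - <<'E'
from h import *
c=get_calibration("wrist"); p,d=camera("wrist"); cv2.imwrite("pics/w5.png",p[:,:,::-1]); np.save("pics/w5.npy",d)
import pickle; pickle.dump(c,open("pics/w5.pkl","wb"))
p,d=camera("scene"); cv2.imwrite("pics/s5.png",cv2.resize(p[120:270,270:450,::-1],None,fx=4,fy=4,interpolation=cv2.INTER_CUBIC))
E
```

```text
time_s: 7.42
tool_pos: [0.6236, -0.2285, 0.339]
eef_rot: [0.656, 0.754, 0.0, -0.001]
contact_force: [-0.0, -0.7, -0.6]
opening: 0.0303
7.425 tcp [ 0.6236 -0.2285  0.339 ] tip press [   1.5529 -200.9061  165.9757] yaw tool x vs press y -0.26546329913206534 tilt [-0.001   0.0011] F [-0.0439 -0.6896 -0.5838] 0.03032500954214747
```

View pics/w5.png

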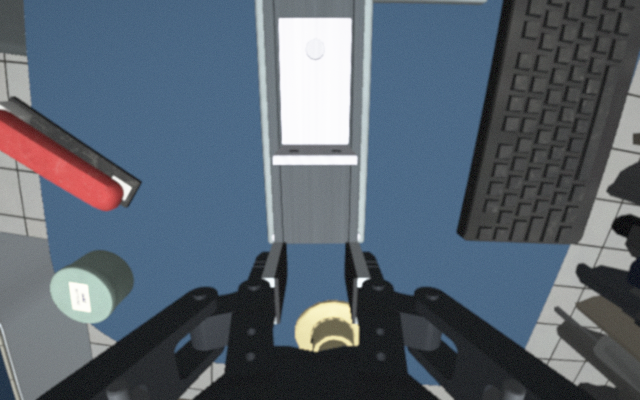

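View pics/s5.png

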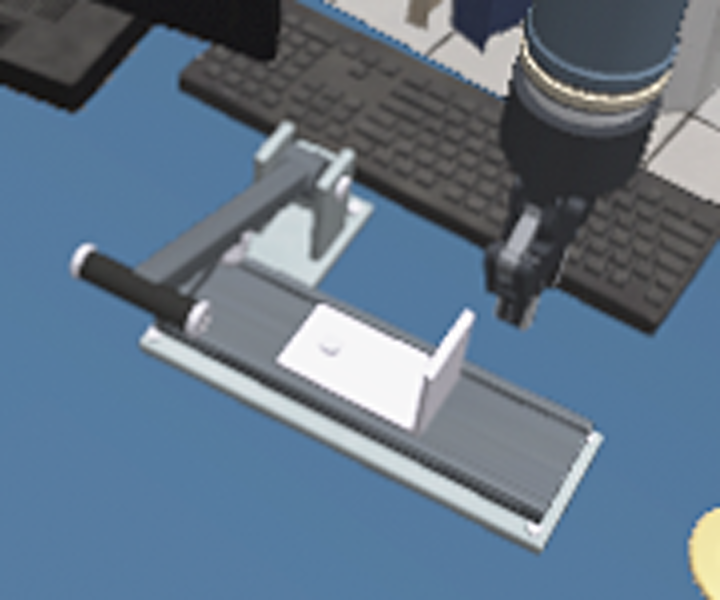

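```bash
python3 - <<'E'
from st import *; import pickle
np.set_printoptions(precision=1,suppress=True)
c=pickle.load(open("pics/w5.pkl","rb"))
print("short top outer",press(pts("wrist",[(273,164),(357,164)],z=.10,c=c))*1e3)
print("long end",press(pts("wrist",[(281,18),(351,18)],z=.037,c=c))*1e3)
print("rivet",press(pts("wrist",[(316,48)],z=.043,c=c))*1e3)
print("base end",press(pts("wrist",[(270,241),(365,241)],z=.03,c=c))*1e3)
E
python3 -m pendant '[[[0,0,3],[0,0,0],165],[[0,0,6],[0,0,0],165],[[0,0,9],[0,0,0],165],[[0,0,11.5],[0,0,0],165],[[0,0,12],[0,0,0],165],[[0,0,12],[0,0,0],165]]'
python3 st.py
```

```text
short top outer [[ -26.7 -162.3  100. ]
 [  32.3 -162.6  100. ]]
long end [[-24.3 -53.8  37. ]
 [ 32.5 -54.1  37. ]]
rivet [[  4.  -77.8  43. ]]
base end [[ -43.5 -254.    30. ]
 [  52.9 -254.4   30. ]]
time_s: 8.28
tool_pos: [0.624, -0.2283, 0.22]
eef_rot: [0.656, 0.755, 0.0, 0.0]
contact_force: [0.4, -0.1, -0.2]
opening: 0.0301
8.275 tcp [ 0.624  -0.2283  0.22  ] tip press [   2.204  -200.9601   46.9831] yaw tool x vs press y -0.20562149406849528 tilt [0.0003 0.0003] F [ 0.4406 -0.0749 -0.2036] 0.030116610294241355
```

```bash
python3 -m pendant '[[[1,0,0],[0,0,0],165],[[2,0,0],[0,0,0],165],[[2.5,0,0],[0,0,0],165],[[3,0,0],[0,0,0],165],[[3.7,0,0],[0,0,0],165],[[4.4,0,0],[0,0,0],165],[[5.1,0,0],[0,0,0],165],[[5.8,0,0],[0,0,0],165],[[6.5,0,0],[0,0,0],165],[[7.2,0,0],[0,0,0],165],[[7.9,0,0],[0,0,0],165],[[8.5,0,0],[0,0,0],165]]'
python3 st.py
python3 -m pendant '[[[0.3,0,0],[0,0,0],165],[[0.6,0,0],[0,0,0],165],[[0.8,0,0],[0,0,0],165],[[1,0,0],[0,0,0],165],[[1,0,0],[0,0,0],165]]'
python3 st.py
```

```text
time_s: 9.78
tool_pos: [0.6118, -0.1442, 0.2196]
eef_rot: [0.656, 0.754, 0.0, -0.0]
contact_force: [0.1, -2.5, 1.0]
opening: 0.0304
9.775 tcp [ 0.6118 -0.1442  0.2196] tip press [   2.0844 -115.9599   46.5985] yaw tool x vs press y -0.24593534706380638 tilt [-0.0002  0.0002] F [ 0.0634 -2.5042  1.0304] 0.03035025304971054
time_s: 10.4
tool_pos: [0.6105, -0.1346, 0.2195]
eef_rot: [0.656, 0.754, 0.0, -0.0]
contact_force: [-0.2, -1.5, 1.4]
opening: 0.0299
10.4 tcp [ 0.6105 -0.1346  0.2195] tip press [   2.0715 -106.1214   46.5399] yaw tool x vs press y -0.2483415172724932 tilt [-0.0005  0.0006] F [-0.2403 -1.4635  1.3963] 0.029909325899694257
```

```bash

python3 -m pendant '[[[0.2,0,0],[0,0,0],165],[[0.4,0,0],[0,0,0],165],[[0.6,0,0],[0,0,0],165],[[0.6,0,0],[0,0,0],165]]'
python3 -m pendant '[[[0.15,0,0],[0,0,0],165],[[0.3,0,0],[0,0,0],165],[[0.3,0,0],[0,0,0],165]]'
python3 -m pendant '[[[0.1,0,0],[0,0,0],165],[[0.2,0,0],[0,0,0],165],[[0.2,0,0],[0,0,0],165]]'
python3 st.py;python3 - <<'E'
from h import *
p,d=camera("scene"); cv2.imwrite("pics/s6.png",cv2.resize(p[120:270,270:450,::-1],None,fx=4,fy=4,interpolation=cv2.INTER_CUBIC))
E
```

```text
time_s: 10.9
tool_pos: [0.6097, -0.1285, 0.2196]
eef_rot: [0.656, 0.755, 0.0, -0.0]
contact_force: [-0.1, -0.3, 0.7]
opening: 0.0299
time_s: 11.28
tool_pos: [0.6093, -0.1257, 0.2196]
eef_rot: [0.656, 0.754, 0.0, -0.0]
contact_force: [-0.2, -0.0, -1.1]
opening: 0.0303
time_s: 11.65
tool_pos: [0.6091, -0.125, 0.2201]
eef_rot: [0.657, 0.754, -0.0, 0.001]
contact_force: [0.1, -5.8, 0.3]
opening: 0.0306
11.65 tcp [ 0.6091 -0.125   0.2201] tip press [  2.2905 -96.8663  47.0589] yaw tool x vs press y -0.2937572405562747 tilt [ 0.001  -0.0015] F [ 0.1002 -5.8307  0.2957] 0.03058591704809002
```

View pics/s6.png

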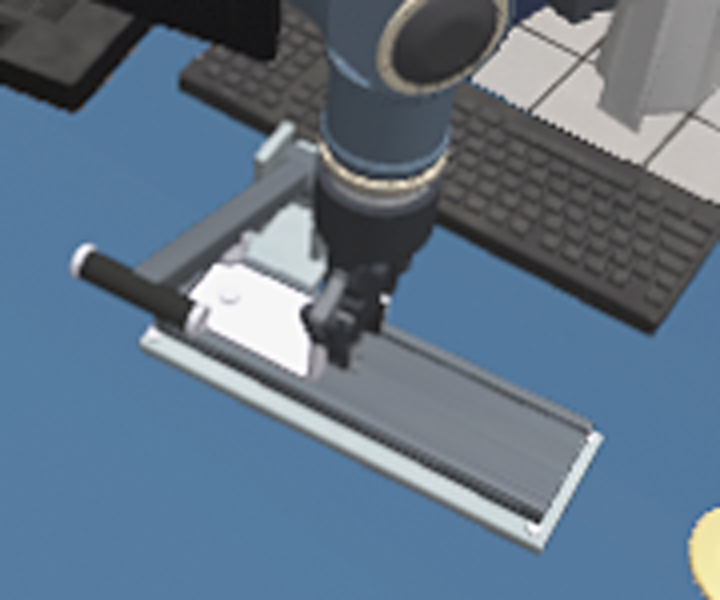

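```bash

python3 -m pendant '[[[0.1,0,0],[0,0,0],165],[[0.1,0,0],[0,0,0],165]]'; python3 st.py
```

```text
time_s: 11.95
tool_pos: [0.6091, -0.1246, 0.2204]
eef_rot: [0.657, 0.754, -0.0, 0.001]
contact_force: [0.4, -7.0, 1.2]
opening: 0.03
11.95 tcp [ 0.6091 -0.1246  0.2204] tip press [  2.4026 -96.7134  47.352 ] yaw tool x vs press y -0.3112369694591166 tilt [ 0.0017 -0.0025] F [ 0.434  -7.0118  1.2375] 0.02999410888071083
```

```bash
python3 -m pendant '[[[-0.5,0,0],[0,0,0],165],[[-1.8,0,0],[0,0,0],165],[[-2,0,-4],[0,0,0],165],[[-2,0,-8],[0,0,0],165],[[-2,0,-12],[0,0,0],255],[[-1,-2,-15.5],[0,0,0],255],[[1,-5,-15.5],[0,0,0],255],[[3,-8,-15.5],[0,0,0],255],[[3,-10.8,-15.5],[0,0,0],255],[[3,-10.8,-15.5],[0,0,0],255],[[3,-10.8,-15.5],[0,0,0],255]]'
python3 st.py;python3 - <<'E'
from h import *
c=get_calibration("wrist"); p,d=camera("wrist"); cv2.imwrite("pics/w7.png",p[:,:,::-1]); np.save("pics/w7.npy",d)
import pickle; pickle.dump(c,open("pics/w7.pkl","wb"))
p,d=camera("scene"); cv2.imwrite("pics/s7.png",cv2.resize(p[120:270,270:450,::-1],None,fx=4,fy=4,interpolation=cv2.INTER_CUBIC))
E
```

```text
time_s: 13.32
tool_pos: [0.4984, -0.1082, 0.375]
eef_rot: [0.656, 0.754, 0.0, 0.0]
contact_force: [0.9, -0.4, -0.7]
opening: -0.0
13.325 tcp [ 0.4984 -0.1082  0.375 ] tip press [-104.7949  -64.101   201.9746] yaw tool x vs press y -0.2516566736541819 tilt [0.0011 0.0004] F [ 0.8618 -0.3503 -0.667 ] -2.9126957735859405e-05
```

View pics/w7.png

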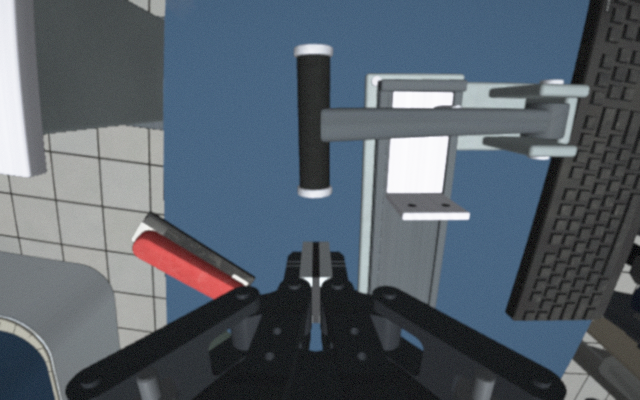

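View pics/s7.png

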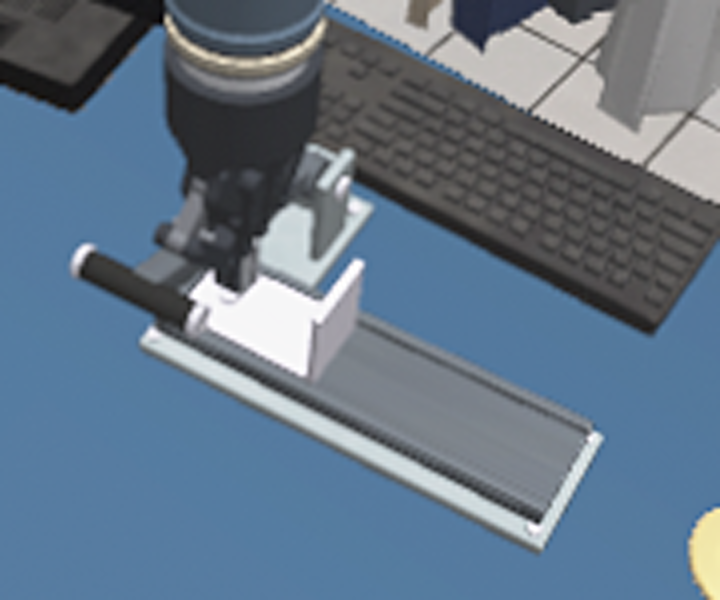

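```bash
python3 - <<'E'
from st import *; import pickle
np.set_printoptions(precision=1,suppress=True)
c=pickle.load(open("pics/w7.pkl","rb")); d=np.load("pics/w7.npy")
print("grip ends z .152",press(pts("wrist",[(314,45),(314,194)],z=.152,c=c))*1e3)
print("bar edges",press(pts("wrist",[(300,160),(328,160)],z=.152,c=c))*1e3)
for q in [(314,80),(314,160),(314,120)]: print(q,press(pts("wrist",[q],depth=d,c=c))*1e3)
print("stop face/bracket end",press(pts("wrist",[(420,91)],z=.038,c=c))*1e3,"short outer top",press(pts("wrist",[(430,219)],z=.1,c=c))*1e3)
E
```

```text
grip ends z .152 [[-103.6   48.   152. ]
 [-104.1  -43.   152. ]]
bar edges [[-113.   -20.1  152. ]
 [ -95.   -20.2  152. ]]
(314, 80) [[-103.7   27.7  162.4]]
(314, 160) [[-103.9  -18.1  163.8]]
(314, 120) [[-103.8    5.5  163.8]]
stop face/bracket end [[-1.1 27.8 38. ]] short outer top [[ -2.9 -81.3 100. ]]
```

```bash
python3 -m pendant '[[[2,0,0],[0,0,0],255],[[4.1,-0.1,0],[0,0,0],255],[[4.1,-0.1,2],[0,0,0],255],[[4.1,-0.1,3.3],[0,0,0],255],[[4.1,-0.1,3.3],[0,0,0],255],[[4.1,-0.1,3.3],[0,0,0],255]]'
python3 st.py
python3 -m pendant '[[[0,0,0.3],[0,0,0],255],[[0,0,0.6],[0,0,0],255],[[0,-0.05,1],[0,0,0],255],[[0,-0.05,1],[0,0,0],255]]'
python3 st.py
```

```text
time_s: 14.18
tool_pos: [0.4915, -0.0682, 0.342]
eef_rot: [0.657, 0.754, 0.0, 0.0]
contact_force: [-1.0, -0.4, 0.7]
opening: -0.0001
14.175 tcp [ 0.4915 -0.0682  0.342 ] tip press [-106.0221  -23.6199  168.9696] yaw tool x vs press y -0.3013392600127105 tilt [ 0.0006 -0.0003] F [-0.9606 -0.4199  0.6675] -0.00013026149568881888
time_s: 14.68
tool_pos: [0.4901, -0.0681, 0.3314]
eef_rot: [0.657, 0.754, -0.001, -0.001]
contact_force: [-4.7, -0.9, 3.9]
opening: 0.0002
14.675 tcp [ 0.4901 -0.0681  0.3314] tip press [-107.8876  -23.2218  158.4341] yaw tool x vs press y -0.28039507968738064 tilt [-0.0019  0.0001] F [-4.6613 -0.9097  3.8614] 0.00017106095416157276
```

```bash

python3 -m pendant '[[[0,-0.15,0.2],[0,0,0],255],[[0,-0.3,0.6],[0,0,0],255],[[0,-0.47,1],[0,0,0],255],[[0,-0.58,1.3],[0,0,0],255],[[0,-0.7,1.6],[0,0,0],255],[[0,-0.8,2],[0,0,0],255],[[0,-0.9,2.3],[0,0,0],255],[[0,-0.98,2.6],[0,0,0],255],[[0,-1.07,3],[0,0,0],255],[[0,-1.07,3],[0,0,0],255]]'
python3 st.py
```

```text
time_s: 15.92
tool_pos: [0.4801, -0.0694, 0.3015]
eef_rot: [0.656, 0.754, 0.0, 0.0]
contact_force: [-1.1, -1.7, 5.3]
opening: 0.0005
15.925 tcp [ 0.4801 -0.0694  0.3015] tip press [-117.5009  -23.1975  128.5398] yaw tool x vs press y -0.2664023181549595 tilt [ 0.0004 -0.0002] F [-1.058  -1.7407  5.2612] 0.0005379101933734355
```

```bash

python3 -m pendant '[[[0,-0.06,0.3],[0,0,0],255],[[0,-0.12,0.6],[0,0,0],255],[[0,-0.18,1],[0,0,0],255],[[0,-0.24,1.4],[0,0,0],255],[[0,-0.3,1.8],[0,0,0],255],[[0,-0.36,2.2],[0,0,0],255],[[0,-0.36,2.2],[0,0,0],255]]'
python3 st.py
python3 -m pendant '[[[0,-0.04,0.2],[0,0,0],255],[[0,-0.07,0.4],[0,0,0],255],[[0,-0.1,0.6],[0,0,0],255],[[0,-0.1,0.6],[0,0,0],255]]'
python3 st.py
```

```text
time_s: 16.8
tool_pos: [0.4762, -0.07, 0.2796]
eef_rot: [0.657, 0.754, -0.0, -0.0]
contact_force: [-1.6, -3.2, 5.2]
opening: 0.0001
16.8 tcp [ 0.4762 -0.07    0.2796] tip press [-121.6934  -23.2079  106.5648] yaw tool x vs press y -0.2732828576998685 tilt [-0.0009 -0.0001] F [-1.5827 -3.1944  5.1808] 0.00013222719615205603
time_s: 17.3
tool_pos: [0.4754, -0.0702, 0.2738]
eef_rot: [0.657, 0.754, -0.0, -0.0]
contact_force: [-2.0, -1.8, 6.2]
opening: -0.0001
17.3 tcp [ 0.4754 -0.0702  0.2738] tip press [-122.4299  -23.2549  100.7596] yaw tool x vs press y -0.2747729492165689 tilt [-0.0003 -0.    ] F [-2.034  -1.8335  6.2012] -7.338563264311093e-05
```

```bash

for i in 1; do python3 -m pendant '[[[0,-0.02,0.2],[0,0,0],255],[[0,-0.04,0.4],[0,0,0],255],[[0,-0.04,0.4],[0,0,0],255]]' | grep -E "pos|force"; done
python3 -m pendant '[[[0,-0.01,0.15],[0,0,0],255],[[0,-0.02,0.3],[0,0,0],255],[[0,-0.02,0.3],[0,0,0],255]]' | grep -E "pos|force"
python3 -m pendant '[[[0,-0.01,0.15],[0,0,0],255],[[0,-0.02,0.3],[0,0,0],255],[[0,-0.02,0.3],[0,0,0],255]]' | grep -E "pos|force"
```

```text
tool_pos: [0.475, -0.0702, 0.2698]
contact_force: [-1.1, -2.5, 6.1]
tool_pos: [0.4747, -0.0703, 0.2668]
contact_force: [-1.8, -1.6, 6.0]
tool_pos: [0.4745, -0.0703, 0.2638]
contact_force: [-2.5, -1.8, 6.0]
```

```bash

python3 -m pendant '[[[0,0,0.15],[0,0,0],255],[[0,-0.01,0.3],[0,0,0],255],[[0,-0.01,0.3],[0,0,0],255]]' | grep -E "pos|force"
python3 -m pendant '[[[0,0,0.15],[0,0,0],255],[[0,0,0.3],[0,0,0],255],[[0,0,0.3],[0,0,0],255]]' | grep -E "pos|force"
python3 - <<'E'
from h import *
p,d=camera("scene"); cv2.imwrite("pics/s8.png",cv2.resize(p[120:270,270:450,::-1],None,fx=4,fy=4,interpolation=cv2.INTER_CUBIC))
E
```

```text
tool_pos: [0.4744, -0.0703, 0.2608]
contact_force: [-2.9, -1.6, 7.3]
tool_pos: [0.4743, -0.0704, 0.2583]
contact_force: [-4.5, -1.0, 11.9]
```

View pics/s8.png

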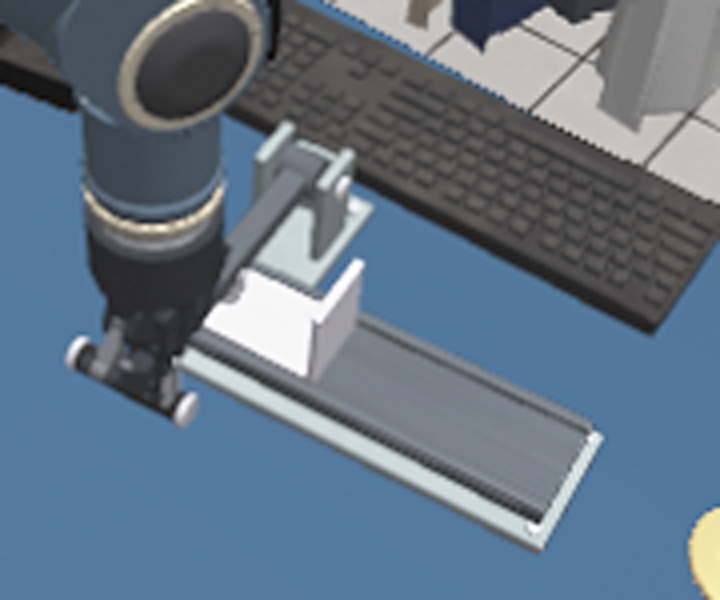

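```bash

for i in 1 2; do python3 -m pendant '[[[0,0,0.15],[0,0,0],255],[[0,0,0.3],[0,0,0],255],[[0,0,0.3],[0,0,0],255]]' | grep -E "pos|force"; done
python3 -m pendant '[[[0,0.01,0.1],[0,0,0],255],[[0,0.01,0.2],[0,0,0],255],[[0,0.01,0.2],[0,0,0],255]]' | grep -E "pos|force"
```

```text
tool_pos: [0.4742, -0.0705, 0.2552]
contact_force: [-3.5, -2.3, 12.3]
tool_pos: [0.4742, -0.0705, 0.2522]
contact_force: [-3.8, -1.8, 12.0]
tool_pos: [0.4742, -0.0705, 0.2503]
contact_force: [-4.3, -2.2, 14.4]
```

```bash

python3 -m pendant '[[[0,0,0.1],[0,0,0],255],[[0,0,0.2],[0,0,0],255],[[0,0,0.2],[0,0,0],255]]' | grep -E "pos|force"; 
python3 -m pendant '[[[0,0,0.1],[0,0,0],255],[[0,0.0,0.1],[0,0,0],255]]' | grep -E "pos|force"
```

```text
tool_pos: [0.4742, -0.0705, 0.2482]
contact_force: [-4.5, -2.0, 12.8]
tool_pos: [0.4743, -0.0705, 0.2474]
contact_force: [-5.4, -1.1, 13.1]
```

```bash

python3 -m pendant '[[[0,0,0.1],[0,0,0],255],[[0,0.0,0.1],[0,0,0],255]]' | grep -E "pos|force"
python3 -m pendant '[[[0,0.01,0.1],[0,0,0],255],[[0,0.01,0.1],[0,0,0],255]]' | grep -E "pos|force"
```

```text
tool_pos: [0.4743, -0.0706, 0.2468]
contact_force: [-5.6, -2.0, 19.4]
tool_pos: [0.4744, -0.0707, 0.2464]
contact_force: [-8.2, -1.2, 25.7]
```

```bash

python3 -m pendant '[[[0,0,0],[0,0,0],255],[[0,0,0],[0,0,0],255],[[0,0,-0.2],[0,0,0],255],[[0,0,-0.5],[0,0,0],255],[[0,0,-0.8],[0,0,0],255],[[0,0,-1.1],[0,0,0],255],[[0,0.01,-1.4],[0,0,0],255],[[0,0.02,-1.7],[0,0,0],255],[[0,0.02,-2],[0,0,0],255],[[0,0.04,-2.3],[0,0,0],255],[[0,0.06,-2.6],[0,0,0],255],[[0,0.08,-2.9],[0,0,0],255]]'
python3 st.py
```

```text
time_s: 22.98
tool_pos: [0.4754, -0.0701, 0.2739]
eef_rot: [0.657, 0.754, -0.0, -0.0]
contact_force: [-1.3, -2.3, 5.6]
opening: 0.0002
22.975 tcp [ 0.4754 -0.0701  0.2739] tip press [-122.427   -23.2083  100.938 ] yaw tool x vs press y -0.27462915238297114 tilt [-0.0004  0.0001] F [-1.3459 -2.3398  5.6354] 0.00018501397404107646
```

```bash

python3 -m pendant '[[[0,0.05,-0.3],[0,0,0],255],[[0,0.1,-0.6],[0,0,0],255],[[0,0.15,-0.9],[0,0,0],255],[[0,0.2,-1.2],[0,0,0],255],[[0,0.26,-1.5],[0,0,0],255],[[0,0.32,-1.8],[0,0,0],255],[[0,0.38,-2.1],[0,0,0],255],[[0,0.44,-2.4],[0,0,0],255],[[0,0.51,-2.7],[0,0,0],255],[[0,0.58,-3],[0,0,0],255],[[0,0.66,-3.3],[0,0,0],255],[[0,0.74,-3.6],[0,0,0],255]]'
python3 st.py
```

```text
time_s: 24.48
tool_pos: [0.4827, -0.0691, 0.3097]
eef_rot: [0.657, 0.754, -0.0, -0.0]
contact_force: [-2.8, -2.5, 5.4]
opening: 0.0003
24.475 tcp [ 0.4827 -0.0691  0.3097] tip press [-115.1936  -23.2111  136.7256] yaw tool x vs press y -0.2694533312396743 tilt [-0.001  -0.0001] F [-2.7574 -2.5405  5.3929] 0.00031084744710450327
```

```bash

python3 -m pendant '[[[0,0.08,-0.3],[0,0,0],255],[[0,0.17,-0.6],[0,0,0],255],[[0,0.26,-0.9],[0,0,0],255],[[0,0.35,-1.2],[0,0,0],255],[[0,0.45,-1.5],[0,0,0],255],[[0,0.55,-1.8],[0,0,0],255],[[0,0.65,-2.1],[0,0,0],255],[[0,0.72,-2.3],[0,0,0],255],[[0,0.72,-2.3],[0,0,0],255]]'
python3 st.py
python3 -m pendant '[[[0,0.05,-0.1],[0,0,0],255],[[0,0.1,-0.2],[0,0,0],255],[[0,0.14,-0.3],[0,0,0],255],[[0,0.18,-0.4],[0,0,0],255],[[0,0.18,-0.4],[0,0,0],255]]'
python3 st.py
```

```text
time_s: 25.6
tool_pos: [0.4903, -0.0678, 0.3329]
eef_rot: [0.656, 0.754, 0.0, 0.0]
contact_force: [-1.2, -1.0, 3.3]
opening: -0.0002
25.6 tcp [ 0.4903 -0.0678  0.3329] tip press [-107.0836  -22.9995  159.8978] yaw tool x vs press y -0.24624985682717693 tilt [0.001  0.0002] F [-1.1704 -1.0419  3.2915] -0.00018125851521581907
time_s: 26.22
tool_pos: [0.4918, -0.0671, 0.3364]
eef_rot: [0.656, 0.755, 0.0, -0.0]
contact_force: [0.1, 0.0, -0.3]
opening: 0.0001
26.225 tcp [ 0.4918 -0.0671  0.3364] tip press [-105.7717  -22.4229  163.3832] yaw tool x vs press y -0.2300762827206313 tilt [-0.0004  0.0007] F [ 0.0965  0.0234 -0.2742] 0.00011028014229244497
```

Force has fallen to zero at rest height. Lift away, back off and inspect.

```bash

python3 -m pendant '[[[0,0,-0.5],[0,0,0],255],[[0,0,-2],[0,0,0],255],[[0,0,-5],[0,0,0],255],[[-2,1,-8],[0,0,0],255],[[-7,4,-9],[0,0,0],255],[[-12,7,-9],[0,0,0],255],[[-16,10,-9],[0,0,0],255],[[-16,10,-9],[0,0,0],255],[[-16,10,-9],[0,0,0],255]]'
python3 st.py;python3 - <<'E'
from h import *
c=get_calibration("wrist"); p,d=camera("wrist"); cv2.imwrite("pics/w9.png",p[:,:,::-1]); np.save("pics/w9.npy",d)
import pickle; pickle.dump(c,open("pics/w9.pkl","wb"))
p,d=camera("scene"); cv2.imwrite("pics/s9.png",cv2.resize(p[120:270,270:450,::-1],None,fx=4,fy=4,interpolation=cv2.INTER_CUBIC));cv2.imwrite("pics/s9f.png",p[:,:,::-1])
E
```

```text
time_s: 27.35
tool_pos: [0.6127, -0.2118, 0.4269]
eef_rot: [0.656, 0.754, 0.0, -0.0]
contact_force: [-0.5, 0.6, 0.0]
opening: -0.0002
27.35 tcp [ 0.6127 -0.2118  0.4269] tip press [  -6.7701 -182.8405  253.9114] yaw tool x vs press y -0.24869231174288586 tilt [-0.0005  0.0009] F [-0.4633  0.5842  0.0193] -0.00016191109762489782
```

View pics/w9.png

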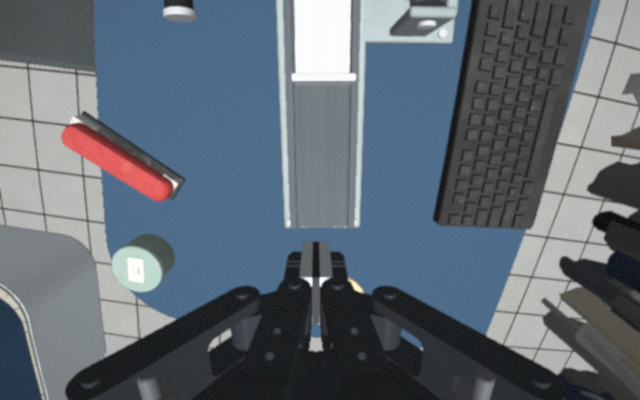

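View pics/s9.png

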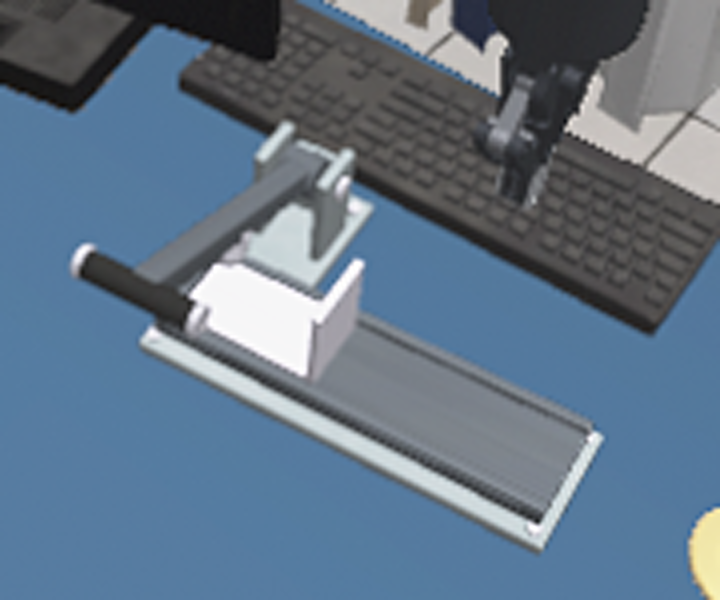

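View pics/s9f.png

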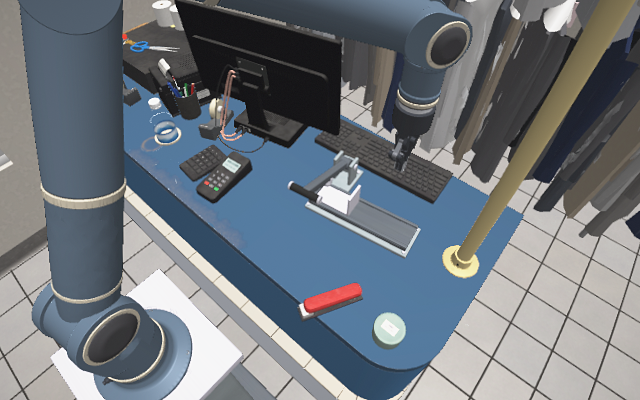

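```bash
python3 - <<'E'
from st import *; import pickle
c=pickle.load(open("pics/w9.pkl","rb"))
print("short outer top",press(pts("wrist",[(294,81),(354,81)],z=.1,c=c))*1e3)
a=cv2.imread("pics/s7.png").astype(int);b=cv2.imread("pics/s9.png").astype(int)
print("diff around short leg",np.abs(a-b)[260:380,300:370].mean())
a=cv2.imread("pics/scene0.png").astype(int);b=cv2.imread("pics/s9f.png").astype(int)
for n,(x0,y0,x1,y1) in dict(term=(190,145,255,200),stap=(295,280,368,320),tin=(370,310,410,352),lever=(285,150,360,195)).items(): print(n,np.abs(a-b)[y0:y1,x0:x1].mean().round(2))
job_done()
E
```

```text
short outer top [[-24.72911419 -82.61182532 100.        ]
 [ 30.89202103 -82.79344923 100.        ]]
diff around short leg 0.3225396825396825
term 0.42
stap 0.37
tin 0.29
lever 8.41
the job is handed in; nothing more can be done
```

I tipped the bracket over its corner with the fingers, slid it to the end stop, drove the rivet with the lever, and eased the lever back up. I handed the job in at about 27 s of the 61 s allowed.

- **Tipping:** The bracket fell from about 0.4 rad and came down with its long leg flat in the channel, rivet up.
- **Slide:** The push force rose to about 7 N at the expected position, with the tool axis 97 mm before the ram against 96 mm predicted. The bracket did not move between then and the end: its outer face read about y −81 before the press and −83 after, and that part of the picture was unchanged. I did not take a close-up of the contact with the stop.
- **Press:** Driving the rivet took about 12 to 14 N at the grip. It then came up hard at about 0.41 rad by the tip height, where I held 25.7 N in total, so about 17 to 21 N above the spring. In the last scene picture the rivet stud no longer shows.
- **Release:** Contact with the lever was kept up to its rest height, and the force fell from 3.3 N to about 0 there. In the last picture the lever looks back at rest by eye. The picture difference around it was large (8.4), because the bracket now lies under it.
- **Bystanders:** The terminal, stapler and tin show no change in the scene picture (mean difference under 0.5).

The wrist camera and the fixed cameras disagreed by about 2 to 4 mm on where the press stands. I worked between the two and relied on the felt contact.

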